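Release and slide back the dust filter cover

TASK

The workshop's dust filter needs cleaning: on the blue filter box, press the red snap tab fully in with the fingertips, and only then push the grey cover by its black rib along its runners, off the filter and over the pressed tab, until the filter window is completely uncovered. Leave the cover lying flat on the runners; only press and push, never lift or tip the cover, and leave the flask, wood offcut, padlock and file where they are.

Things in the scene. Friction and masses are not known exactly. Their poses are not given: they have to be found in the camera images.
- filter_box: Blue dust filter box, fixed, 340 x 150 mm (x, y), deck 70 mm above the bench. Origin: centre of underside; z up; its +x is the way the cover slides off (to the robot's left, give or take 0.6 rad). The cover lies on two runners along x (tops at 76 mm) between cheeks at y = +-63 mm (tops at 83 mm; 3 mm play a side). Back stop at x = -148 mm (top 82 mm), end stop at x = +165 mm (top 88 mm).
- window (a point): Centre of the filter window (white pleats, under the cover at the start), 73 mm above the bench, at x = -85 mm in the box's frame. The window is 100 mm along the box's x, 86 mm across. It is uncovered once the cover's centre is past x = +27 mm in the box's frame; the end stop halts the cover's centre at x = +105 mm, which is also fine.
- cover: Light grey cover plate, 120 x 120 x 8 mm, about 0.25 kg, loose. Origin: centre of its underside, 76 mm above the bench, at x = -85 mm of the box at the start; axes as the box's. Black push rib across it: 10 mm thick, centred at the cover's x = -20 mm, 90 mm long along y, rising 22 mm above the plate; 35 mm of flat plate behind it. Slides with 1 to 4 N; blocked by the tab until that is in.
- tab_press (a point): White dot on top of the red tab, where to press; moves with the tab. The tab is 50 mm (box's x) by 34 mm, the dot 5 mm to +x of its centre, 33 mm beyond the cover's leading edge (the plate's upper face is at 84 mm). Standing, the tab's top is 83 mm above the bench; fully in, 73 mm: 3 mm above the deck and 3 mm below the cover's underside.
- tab (a joint): How far the red tab is pressed straight down, in m: 0 = standing (starts at 0 to 0.0015), 0.010 = fully in, at a hard stop. It resists with about 6 N all the way (more if fast) and has no return spring: it stays where it is left. The cover clears it beyond 0.007; pressed in means over 0.0075.
- flask: Pale blue-green drinking flask with wooden cap, loose, 64 mm diameter, 140 mm tall, standing beyond the box as seen from the robot; origin at the centre of its foot. Leave alone.
- offcut: Brown wood offcut, loose, 90 x 45 x 22 mm, beyond the box; origin at the centre of its underside. Leave alone.
- padlock: Steel padlock, loose, lying flat, body 42 x 36 x 22 mm with shackle to its +y (to 46 mm), beyond the box; origin at the centre of the body's underside. Leave alone.
- file: Flat file with grey and orange handle, loose, 280 mm long along its x (handle to -x, from -130 to +150 mm), 26 mm high, on the robot's side of the box; origin on the bench under the file. Leave alone.
Not all that is in view belongs to the job. There is more than one size of the cover; the job needs the smallest.

How it is judged:
By the outcome, as a careful person would: the job done as asked, in the order asked, and still so for the second after the job is handed in, with the robot touching nothing.
It also fails if it takes over 42 s, if anything falls off the work surface, if the arm or the gripper's body presses on something with over 40 N, if the wrist force passes 120 N, or if a joint passes its speed limit or range.

ROBOT

A 7-joint arm with a two-finger parallel gripper is mounted at the origin on the work surface. World frame = base frame: x ahead of the robot, y to its left, z up, the work surface at z = 0. Lengths are in m, angles in degrees, forces in N, time in s.
With the tool pointing down it reaches from about 0.4 to 0.75 m from the base axis. Payload 19.5 kg.
Tool frame: the origin (TCP) lies between the finger pads; the fingertips stand 25 mm ahead of it and the grasp point (between the pads) lies 6 mm ahead of it (env.nose_length is the distance from the TCP to the fingertips, in m); y points along the fingers, z is the direction in which the jaws open and shut, and the axes are right-handed (so a half turn about y gives the same grasp; the last joint's range is limited). The gripper opens to 85 mm and grips with 20 to 120 N. Pads are 22 mm wide; open, the fingers measure 114 mm over their backs; the gripper's body (76 mm by 85 mm) begins 54 mm behind the grasp point. The pads swing forward as they close: fully open they stand 13 mm farther back than shut.
Start: joints at [-65.988, 40.479, -1.581, 85.061, 1.261, 54.483, -4.326], TCP at [0.256, 0.515, 0.23] pointing down, gripper open.
Joint ranges: [-155.06, 155.06], [-18.47, 123.98], [-90, 86.84], [0, 140.48], [-83.41, 263.41], [0, 116], [-161.91, 161.91]. Speed limits (degrees/s): [108.29, 108.29, 147.25, 147.25, 172.46, 172.46, 172.46].

INTERFACE

Orientations are given as [roll, pitch, yaw] about the fixed x, y, z axes, in that order (R = Rz(yaw) Ry(pitch) Rx(roll)).
In Python, from bench import env, vision gives the robot as it stands. The module is installed in compiled form; this text tells all that it offers.
- The arm moves only by the tool servo_tool, never from a script. Its arguments are lists of equal length, an entry for each row: "dp": the shift along the world's x, y, z in m, a list of three; "rotation": the turn, a rotation vector about the world's x, y, z in rad, a list of three; "grip": the closure, from 0 (fully open) to 1 (shut). A call has 1 to 20 rows; each row shifts and turns the commanded pose from where the row before left it; what a row does not reach is not made up. A row lasts 1/12 s, in which the tool goes at most 41.7 mm and 7.16 degrees, less where a joint would pass 70% of its speed; a pose out of reach is approached as far as the arm can. A call is refused whole if a number of a shift passes 0.0417 or a number of a turn 0.125, either way. A call with a gripper value outside its range is refused whole. The fingers move at their own pace and stop on an object; "newtons" is the grip in N (left out, the last holds). Time passes only in rows, so rows that do not move let the fingers close. It gives the time, the measured TCP pose, the force and the opening at its end, in the units of the state.
- env.get_state(): the state, without advancing time (a new reading comes with each control period).
- vision.read_camera(name): name is "scene" or "side" or "wrist"; returns the picture (400x640x3 uint8, red, green, blue); there is no depth.
- vision.get_calibration(name): a dict with "intrinsics" (3x3 intrinsics, pixels), "k1" (the pictures are not rectified: a ray, as slopes to the right and down, at radius r is drawn at 1 + k1 r^2 times it, then the intrinsics apply), "pose" (4x4, takes a point from camera to world coordinates); the wrist camera has in their place "mount" (4x4, takes a point from camera to tool coordinates, whose origin is the TCP and whose axes are the tool frame's). Camera axes: x right, y down, z forward; pixel columns grow to the right and rows downward; lengths in m; the calibration is good to about 2 mm. A picture is of the moment at which its call begins: read the wrist's pose just before it. get_calibration takes no time and is no camera call.
- env.job_done(): hands the job in, once; it reports no verdict.
The state is a dict: "t": time; "q": joint angles; "qd": joint speeds; "tau": joint torques, N m; "eef_pos": TCP position; "orientation": TCP orientation; "force": force on the tool from outside, world axes, zero at the start; "ft_torque": the same for the moment, N m; "opening": finger opening in m.
Only numpy, scipy, OpenCV 4.12 (cv2) and the standard library are available. Lean on these libraries where they do the work, as an engineer would, in place of code of your own. Each camera call takes 0.05 s, during which the arm holds its last target.

## Working session

There is one attempt and no reset: what is moved stays moved. The work goes in short steps, Python scripts to look and compute and a tool call to move; the robot and the scene stay as the last step left them, time stands still between calls to the robot, and variables do not carry over. Pictures are saved under pics/ and viewed, and the job is handed in when it is done.

Besides the shell and the picture viewer there is one more tool, called after "Request:" by a JSON object that holds its "method" and its "body". servo_tool: Moves the arm, as the interface text tells. Its arguments: {"type":"object","properties":{"dp":{"type":"array"},"rotation":{"type":"array"},"grip":{"type":"array"},"newtons":{"type":"number"}},"required":["dp","rotation","grip"]}

```bash
mkdir -p pics
cat > h.py <<'E'
import numpy as np, cv2
from bench import env, vision
def save(n,f):
    im=vision.read_camera(n); cv2.imwrite(f,im[:,:,::-1]); return im
def ray(cal,pose,uv):
    K=np.array(cal['intrinsics']);k1=cal['k1']
    d=np.array([(uv[0]-K[0,2])/K[0,0],(uv[1]-K[1,2])/K[1,1]]);p=d.copy()
    for _ in range(30): p=d/(1+k1*(p@p))
    v=pose[:3,:3]@np.array([p[0],p[1],1]); return pose[:3,3],v
def at(cal,uv,z,pose=None):
    pose=np.array(cal['pose']) if pose is None else pose
    o,v=ray(cal,pose,uv); return o+v*(z-o[2])/v[2]
def proj(cal,P,pose=None):
    pose=np.array(cal['pose']) if pose is None else pose
    K=np.array(cal['intrinsics']);c=pose[:3,:3].T@(np.array(P)-pose[:3,3])
    p=c[:2]/c[2];p=p*(1+cal['k1']*(p@p));return np.array([K[0,0]*p[0]+K[0,2],K[1,1]*p[1]+K[1,2]])
E
python3 - <<'E'
from h import *
for n in('scene','side','wrist'): save(n,f'pics/{n}0.png'); print(n,vision.get_calibration(n))
print(env.get_state(), env.nose_length)
E
```

```text
scene {'intrinsics': array([[419.65487755,   0.        , 317.81765507],
       [  0.        , 419.65487755, 207.21500787],
       [  0.        ,   0.        ,   1.        ]]), 'k1': -0.07583541537682269, 'pose': array([[-0.84666903,  0.35185475, -0.3991864 ,  0.99170622],
       [ 0.53193269,  0.57954342, -0.61739536,  0.70411698],
       [ 0.01411236, -0.73506983, -0.67784451,  0.84878688],
       [ 0.        ,  0.        ,  0.        ,  1.        ]])}
side {'intrinsics': array([[411.95774815,   0.        , 316.10911287],
       [  0.        , 411.95774815, 192.07937236],
       [  0.        ,   0.        ,   1.        ]]), 'k1': -0.014999224462336137, 'pose': array([[-0.96932927, -0.18297504,  0.16407588,  0.39443934],
       [-0.24557999,  0.74707592, -0.61771194,  0.58523392],
       [-0.00955127, -0.63906002, -0.76909756,  0.78115456],
       [ 0.        ,  0.        ,  0.        ,  1.        ]])}
wrist {'intrinsics': array([[276.60825127,   0.        , 317.16955106],
       [  0.        , 276.60825127, 202.82707294],
       [  0.        ,   0.        ,   1.        ]]), 'k1': -0
[... 344 characters left out ...]
         1.00000000e+00]])}
{'t': 0.15, 'q': array([-65.98801102,  40.5040742 ,  -1.5814287 ,  85.07639208,
         1.26044565,  54.48266793,  -4.32474648]), 'qd': array([-0.04356618, -0.12408559,  0.03337924, -0.01983934,  0.02083787,
        0.07386899,  0.00472827]), 'tau': array([ 1.41352306e-03, -8.83310008e+01,  1.23504035e+00, -2.36191803e+01,
        1.69341388e-02,  5.55050676e-03,  2.90967762e-05]), 'eef_pos': array([0.25559662, 0.5148579 , 0.22965926]), 'orientation': array([-9.00457742e+01, -1.70425029e-03, -2.64009976e+01]), 'force': array([ 0.11943107,  0.16691944, -0.13766854]), 'ft_torque': array([ 0.0178383 , -0.0014305 , -0.01411117]), 'opening': 0.08552044980047148} 0.025
```

View pics/scene0.png

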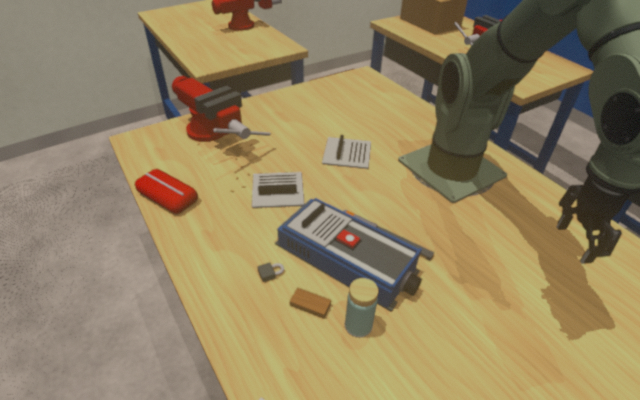

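View pics/side0.png

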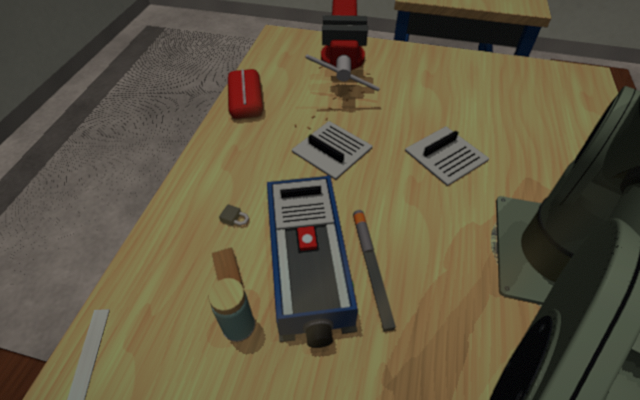

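View pics/wrist0.png

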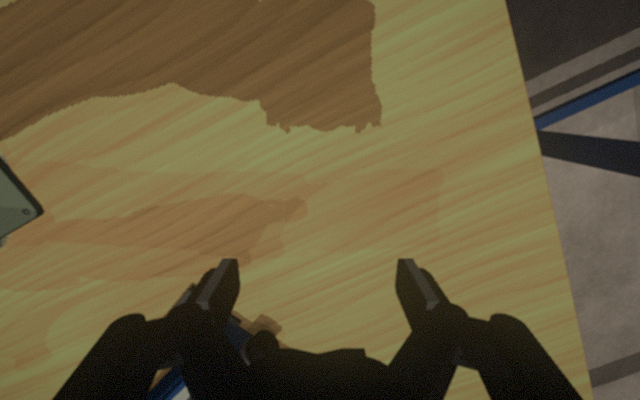

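The box (scene 350,250; side 310,255) carries a cover. Two other covers lie on the bench. Next I'll measure from enlarged crops.

Run:
```python
import cv2
a=cv2.imread('pics/side0.png')[165:365,240:400]; cv2.imwrite('pics/sc.png',cv2.resize(a,None,fx=3,fy=3,interpolation=2))
a=cv2.imread('pics/scene0.png')[185:315,265:445]; cv2.imwrite('pics/ss.png',cv2.resize(a,None,fx=4,fy=4,interpolation=2))
```

```text
(no output)
```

View pics/sc.png

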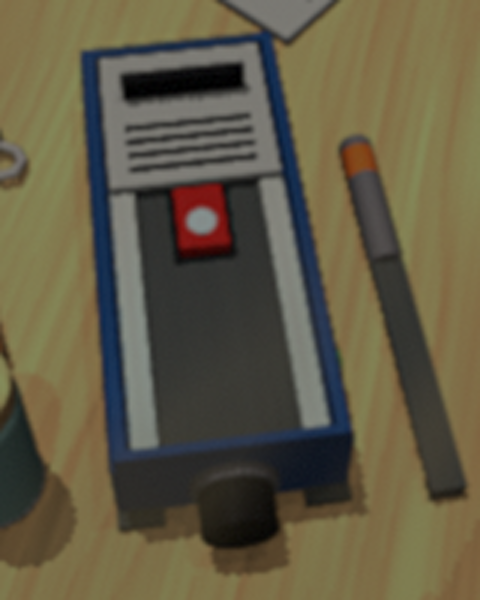

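View pics/ss.png

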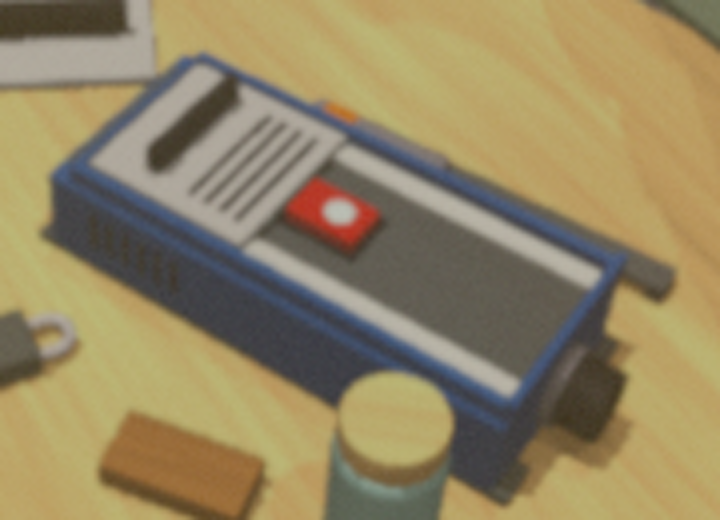

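Run:
```python
from h import *
from scipy.optimize import least_squares
cs,cd=vision.get_calibration('scene'),vision.get_calibration('side')
obs=[(cd,(-.025,-.06,.084),(276,228.7)),(cd,(-.025,.06,.084),(334.7,223.7)),(cd,(-.145,-.06,.084),(272.7,185)),(cd,(-.145,.06,.084),(326,179.7)),(cd,(.008,0,.083),(307,238.3)),
(cs,(-.025,-.06,.084),(325.5,246.3)),(cs,(-.025,.06,.084),(351.25,220.5)),(cs,(-.145,.06,.084),(315,201.5)),(cs,(-.145,-.06,.084),(288,226.3)),(cs,(.008,0,.083),(350,237.75))]
def w(p,b):
    c,s=np.cos(p[2]),np.sin(p[2]);return np.array([p[0]+c*b[0]-s*b[1],p[1]+s*b[0]+c*b[1],b[2]])
for sel in(obs[:5],obs[5:],obs):
    f=lambda p:np.concatenate([proj(c,w(p,b))-u for c,b,u in sel])
    r=least_squares(f,[.55,.0,1.57]);p=r.x
    print(p[:2],np.degrees(p[2]),r.fun.round(1))
for n,b in dict(dot=(.008,0,.083),ribc=(-.105,0,.106),behind=(-.125,0,.1),).items(): print(n,w(p,b))
print('dot',at(cs,(350,237.75),.083),at(cd,(307,238.3),.083))
# file position
for uv in((357,214),(396,261),(371,250)) : pass
for uv in((355+3,213),(385+4,328)):print('file?',at(cd,uv,.02))
print(at(cd,(245,295),.14))
```

```text
[0.53366919 0.14137583] 111.17797625873018 [ 0.2  0.1 -0.6 -1.   0.3 -0.2  0.2 -0.1  0.   1.1]
[0.53622049 0.13908681] 112.02529897433966 [ 0.1  0.6  0.7 -1.1 -0.2 -0.5 -0.8 -0.2  0.2  0.9]
[0.53478188 0.14006079] 111.49621002640262 [-0.2 -0.4 -1.1 -1.7 -0.4 -0.5 -0.6 -0.7 -0.3  0.4  0.6  0.5  1.6 -1.1
  0.9 -0.6  0.1 -0.6  0.9  0.9]
dot [0.53185036 0.14750432 0.083     ]
ribc [0.57325804 0.0423644  0.106     ]
behind [0.58058684 0.02375556 0.1       ]
dot [0.53184408 0.14378162 0.083     ] [0.53146238 0.14633893 0.083     ]
file? [0.4477366  0.01166871 0.02      ]
file? [0.34150727 0.26417795 0.02      ]
[0.59207636 0.31672181 0.14      ]
```

Candidates for the cover:
- Grey plate on the blue box: scene (318,224), side (301,200).
- Loose plate: scene (277,190), side (332,148).
- Loose plate: scene (347,152), side (446,155).

I choose the plate on the box. In the crop it sits between the cheeks with the red tab ahead of it, and it fits 120 mm to within about 1.5 px. The fit puts the box at (0.535, 0.140) with yaw 111.5°. The red vise and red case are not the tab.

I'll now approach above the dot with the fingers shut.

Request:
{"method": "servo_tool", "body": {"dp": [[0.0153,-0.0205,0],[0.0153,-0.0205,0],[0.0153,-0.0205,0],[0.0153,-0.0205,0],[0.0153,-0.0205,0],[0.0153,-0.0205,0],[0.0153,-0.0205,0],[0.0153,-0.0205,0],[0.0153,-0.0205,0],[0.0153,-0.0205,0],[0.0153,-0.0205,0],[0.0153,-0.0205,0],[0.0153,-0.0205,0],[0.0153,-0.0205,0],[0.0153,-0.0205,0],[0.0153,-0.0205,0],[0.0153,-0.0205,0],[0.0153,-0.0205,0],[0,0,0],[0,0,0]], "rotation": [[0,0,-0.049],[0,0,-0.049],[0,0,-0.049],[0,0,-0.049],[0,0,-0.049],[0,0,-0.049],[0,0,-0.049],[0,0,-0.049],[0,0,-0.049],[0,0,-0.049],[0,0,-0.049],[0,0,-0.049],[0,0,-0.049],[0,0,-0.049],[0,0,-0.049],[0,0,0],[0,0,0],[0,0,0],[0,0,0],[0,0,0]], "grip": [1,1,1,1,1,1,1,1,1,1,1,1,1,1,1,1,1,1,1,1], "newtons": 30}}

```text
t: 1.82
eef_pos: [0.5314, 0.145, 0.2297]
orientation: [-90.0, -0.0, -68.6]
force: [-0.3, 0.2, 0.5]
opening: 0.0002
```

Run:
```python
from h import *
from scipy.spatial.transform import Rotation as R
s=env.get_state(); save('wrist','pics/w1.png')
c=vision.get_calibration('wrist'); T=np.eye(4);T[:3,:3]=R.from_euler('xyz',s['orientation'],degrees=True).as_matrix();T[:3,3]=s['eef_pos']
P=T@np.array(c['mount']); np.save('P1.npy',P)
th=np.radians(111.5)
def w(x,y,z):return (.5348+np.cos(th)*x-np.sin(th)*y,.140+np.sin(th)*x+np.cos(th)*y,z)
im=cv2.imread('pics/w1.png')
for b in((.008,0,.083),(-.11,0,.106),(-.025,.06,.084),(-.025,-.06,.084)): 
    u=proj(c,w(*b),P);print(b,u)
im=cv2.resize(im,None,fx=1.25,fy=1.25);cv2.imwrite('pics/w1b.png',im)
```

```text
(0.008, 0, 0.083) [316.95603457 188.01986242]
(-0.11, 0, 0.106) [317.11996643 291.91944972]
(-0.025, 0.06, 0.084) [263.79405384 216.50276422]
(-0.025, -0.06, 0.084) [370.24483786 216.36632964]
```

View pics/w1.png

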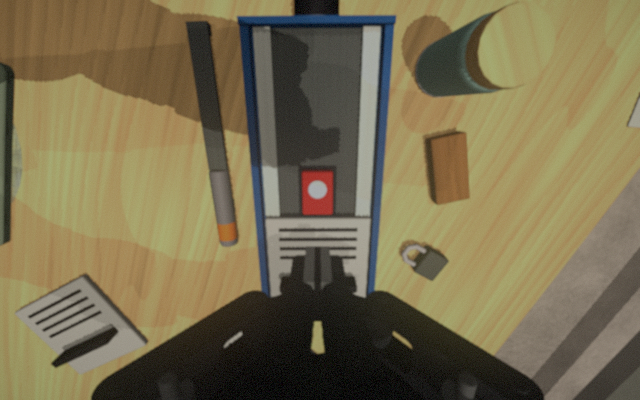

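The wrist view confirms the fit: the dot is at (317.5,189) against (317,188) predicted, and the cover's front edge is at row 216. Descending now.

Request:
{"method": "servo_tool", "body": {"dp": [[0.0006,0.0015,-0.021],[0,0,-0.021],[0,0,-0.021],[0,0,-0.021],[0,0,-0.015],[0,0,-0.007],[0,0,-0.002],[0,0,-0.002],[0,0,-0.002],[0,0,-0.002],[0,0,-0.002],[0,0,-0.002],[0,0,-0.002],[0,0,-0.002]], "rotation": [[0,0,0],[0,0,0],[0,0,0],[0,0,0],[0,0,0],[0,0,0],[0,0,0],[0,0,0],[0,0,0],[0,0,0],[0,0,0],[0,0,0],[0,0,0],[0,0,0]], "grip": [1,1,1,1,1,1,1,1,1,1,1,1,1,1]}}

```text
t: 3.03
eef_pos: [0.5317, 0.1475, 0.1079]
orientation: [-90.0, 0.0, -68.5]
force: [0.3, -0.0, -0.0]
opening: 0.0002
```

Request:
{"method": "servo_tool", "body": {"dp": [[0,0,-0.001],[0,0,-0.001],[0,0,-0.001],[0,0,-0.001],[0,0,-0.001],[0,0,-0.001],[0,0,-0.001],[0,0,-0.001],[0,0,-0.001],[0,0,0]], "rotation": [[0,0,0],[0,0,0],[0,0,0],[0,0,0],[0,0,0],[0,0,0],[0,0,0],[0,0,0],[0,0,0],[0,0,0]], "grip": [1,1,1,1,1,1,1,1,1,1]}}

```text
t: 3.87
eef_pos: [0.5316, 0.1474, 0.0988]
orientation: [-90.0, -0.0, -68.5]
force: [-0.1, -0.4, 0.7]
opening: 0.0
```

Request:
{"method": "servo_tool", "body": {"dp": [[0,0,-0.001],[0,0,-0.0005],[0,0,-0.0005],[0,0,0]], "rotation": [[0,0,0],[0,0,0],[0,0,0],[0,0,0]], "grip": [1,1,1,1]}}

```text
t: 4.2
eef_pos: [0.5316, 0.1475, 0.0969]
orientation: [-90.0, 0.0, -68.5]
force: [-0.2, -0.4, 0.2]
opening: -0.0
```

Run:
```python
from h import *
print(env.get_state()['force'])
a=save('side','pics/s2.png');b=save('wrist','pics/w2.png')
a=a[165:365,240:400]; cv2.imwrite('pics/sc2.png',cv2.resize(a[:,:,::-1],None,fx=3,fy=3,interpolation=2))
```

```text
[-0.17095201 -0.3577691   0.21551501]
```

View pics/sc2.png

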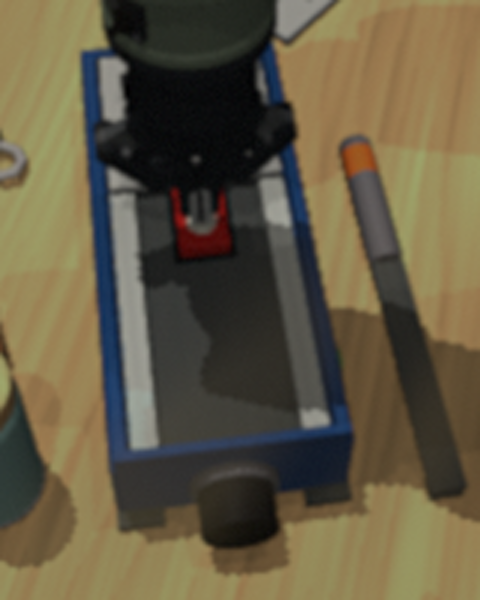

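View pics/w2.png

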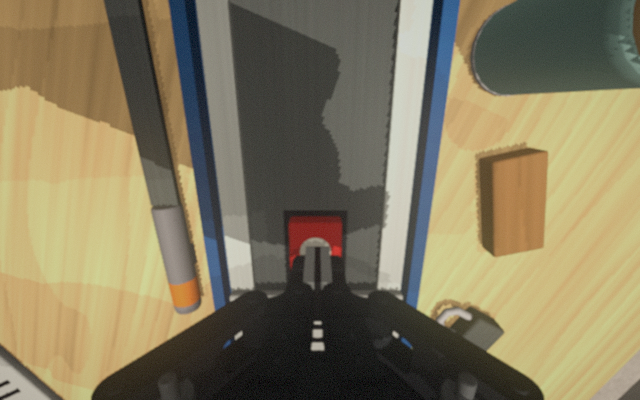

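No contact force yet, so I'll go down slowly while watching it.

Request:
{"method": "servo_tool", "body": {"dp": [[0,0,-0.001],[0,0,-0.001],[0,0,-0.001]], "rotation": [[0,0,0],[0,0,0],[0,0,0]], "grip": [1,1,1]}}

```text
t: 4.55
eef_pos: [0.5317, 0.1475, 0.0938]
orientation: [-90.0, 0.0, -68.5]
force: [-0.5, 0.3, -0.4]
opening: 0.0002
```

Request:
{"method": "servo_tool", "body": {"dp": [[0,0,-0.001],[0,0,-0.001],[0,0,-0.001]], "rotation": [[0,0,0],[0,0,0],[0,0,0]], "grip": [1,1,1]}}

```text
t: 4.8
eef_pos: [0.5316, 0.1475, 0.0908]
orientation: [-90.0, 0.0, -68.5]
force: [0.2, -0.1, -0.2]
opening: 0.0003
```

Run:
```python
from h import *
c=vision.get_calibration('wrist');M=np.array(c['mount'])
for y in(.0,.006,.012,.019,.025): print(y,[proj(c,(x,y,0),M).round(0) for x in(-.011,0,.011)])
b=save('wrist','pics/w3.png');cv2.imwrite('pics/w3c.png',cv2.resize(b[190:310,240:400,::-1],None,fx=5,fy=5,interpolation=2))
a=save('side','pics/s3.png')[215:265,280:340]; cv2.imwrite('pics/sc3.png',cv2.resize(a[:,:,::-1],None,fx=10,fy=10,interpolation=2))
```

```text
0.0 [array([314., 244.]), array([314., 260.]), array([314., 276.])]
0.006 [array([314., 239.]), array([314., 255.]), array([314., 271.])]
0.012 [array([314., 235.]), array([315., 250.]), array([315., 265.])]
0.019 [array([315., 230.]), array([315., 245.]), array([315., 260.])]
0.025 [array([315., 226.]), array([315., 241.]), array([315., 255.])]
```

View pics/w3c.png

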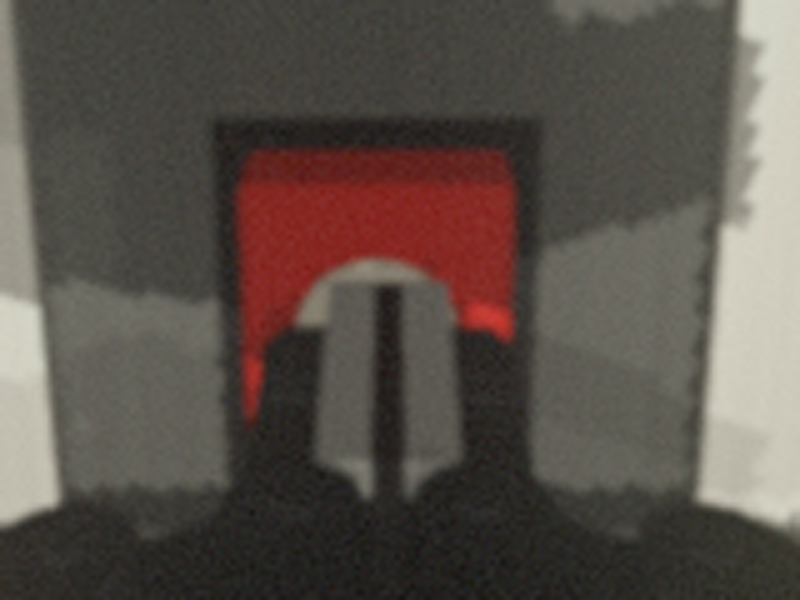

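View pics/sc3.png

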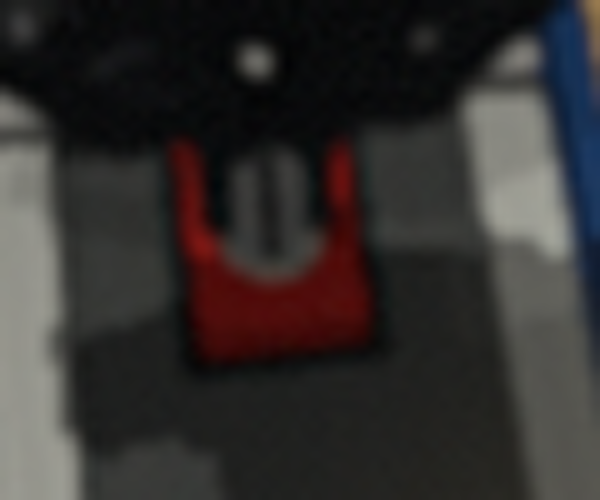

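The tip is visible at crop row 283 (image row 247), where a 25 mm nose would show at row 226. The tip is therefore still above the tab, whose front face is still visible. The nose is effectively shorter than stated, so I'll continue by force.

Request:
{"method": "servo_tool", "body": {"dp": [[0,0,-0.001],[0,0,-0.001],[0,0,-0.001],[0,0,-0.001]], "rotation": [[0,0,0],[0,0,0],[0,0,0],[0,0,0]], "grip": [1,1,1,1]}}

```text
t: 5.23
eef_pos: [0.5317, 0.1475, 0.0869]
orientation: [-90.0, 0.0, -68.5]
force: [0.7, -0.5, 0.1]
opening: 0.0004
```

Request:
{"method": "servo_tool", "body": {"dp": [[0,0,-0.001],[0,0,-0.001],[0,0,-0.001]], "rotation": [[0,0,0],[0,0,0],[0,0,0]], "grip": [1,1,1]}}

```text
t: 5.48
eef_pos: [0.5317, 0.1475, 0.0839]
orientation: [-90.0, -0.0, -68.5]
force: [-0.3, 0.1, 0.6]
opening: 0.0001
```

Run:
```python
from h import *
b=save('wrist','pics/w4.png');cv2.imwrite('pics/w4c.png',cv2.resize(b[190:310,240:400,::-1],None,fx=5,fy=5,interpolation=2))
print(env.get_state()['tau'], env.get_state()['ft_torque'])
```

```text
[-1.04682602e-02 -9.31535554e+01  3.90002578e+00 -1.50366211e+01
  1.64299097e-02  7.36259879e-02 -4.95481407e-03] [-0.02150559  0.02286112 -0.03963202]
```

View pics/w4c.png

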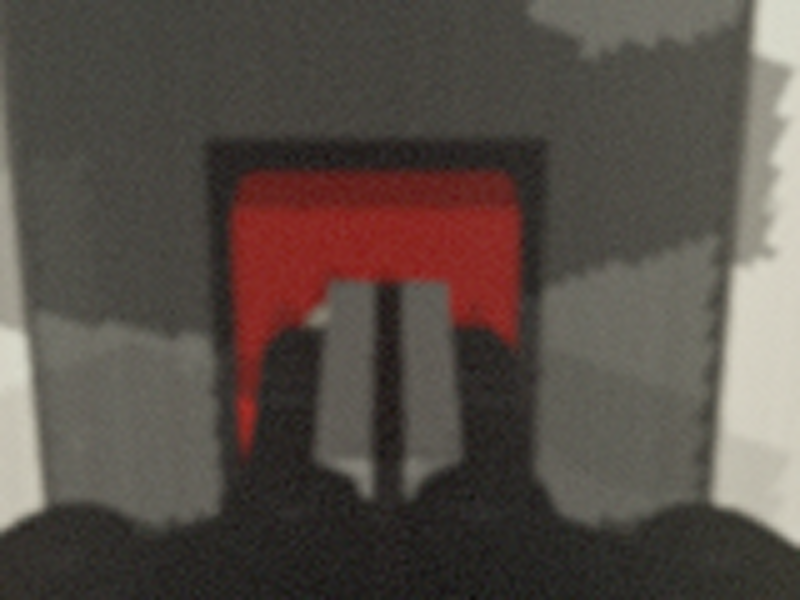

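Still no contact. By its image the tip lies roughly at the TCP height, so contact should come within a few mm.

Request:
{"method": "servo_tool", "body": {"dp": [[0,0,-0.001],[0,0,-0.001],[0,0,-0.001]], "rotation": [[0,0,0],[0,0,0],[0,0,0]], "grip": [1,1,1]}}

```text
t: 5.78
eef_pos: [0.5317, 0.1476, 0.081]
orientation: [-90.0, 0.0, -68.5]
force: [-1.5, -0.7, 5.7]
opening: 0.0001
```

Contact: 5.7 N at TCP z 0.081, so the fingertip is about level with the TCP. Pressing on now.

Request:
{"method": "servo_tool", "body": {"dp": [[0,0,-0.001],[0,0,-0.001],[0,0,-0.001],[0,0,-0.001],[0,0,-0.001],[0,0,-0.001]], "rotation": [[0,0,0],[0,0,0],[0,0,0],[0,0,0],[0,0,0],[0,0,0]], "grip": [1,1,1,1,1,1]}}

```text
t: 6.28
eef_pos: [0.5317, 0.1475, 0.0751]
orientation: [-90.0, 0.0, -68.5]
force: [-1.6, 0.6, 6.1]
opening: -0.0003
```

Request:
{"method": "servo_tool", "body": {"dp": [[0,0,-0.0007],[0,0,-0.0007],[0,0,-0.0007]], "rotation": [[0,0,0],[0,0,0],[0,0,0]], "grip": [1,1,1]}}

```text
t: 6.53
eef_pos: [0.5317, 0.1475, 0.073]
orientation: [-90.0, 0.0, -68.5]
force: [-0.6, -0.1, 5.0]
opening: -0.0003
```

Request:
{"method": "servo_tool", "body": {"dp": [[0,0,-0.0006],[0,0,-0.0006]], "rotation": [[0,0,0],[0,0,0]], "grip": [1,1]}}

```text
t: 6.7
eef_pos: [0.5317, 0.1475, 0.0718]
orientation: [-90.0, 0.0, -68.5]
force: [-1.8, -0.2, 5.7]
opening: -0.0
```

Request:
{"method": "servo_tool", "body": {"dp": [[0,0,-0.0005],[0,0,-0.0005]], "rotation": [[0,0,0],[0,0,0]], "grip": [1,1]}}

```text
t: 6.87
eef_pos: [0.5318, 0.1476, 0.0715]
orientation: [-90.0, 0.0, -68.5]
force: [-7.2, 0.3, 31.1]
opening: -0.0001
```

Hard stop: 31 N at TCP z 0.0715 after a 10 mm stroke, so the tab is fully in. Lifting, then moving above the plate behind the rib (box x = -128 mm, i.e. (0.5817, 0.021)).

Request:
{"method": "servo_tool", "body": {"dp": [[0,0,0.005],[0,0,0.02],[0,0,0.02],[0,0,0.02],[0.00624,-0.01584,0],[0.00624,-0.01584,0],[0.00624,-0.01584,0],[0.00624,-0.01584,0],[0.00624,-0.01584,0],[0.00624,-0.01584,0],[0.00624,-0.01584,0],[0.00624,-0.01584,0],[0,0,0]], "rotation": [[0,0,0],[0,0,0],[0,0,0],[0,0,0],[0,0,0],[0,0,0],[0,0,0],[0,0,0],[0,0,0],[0,0,0],[0,0,0],[0,0,0],[0,0,0]], "grip": [1,1,1,1,1,1,1,1,1,1,1,1,1]}}

```text
t: 7.95
eef_pos: [0.5824, 0.0171, 0.1356]
orientation: [-90.0, -0.1, -68.7]
force: [-0.1, -0.5, -0.2]
opening: 0.0001
```

Run:
```python
from h import *
b=save('wrist','pics/w5.png')
a=save('side','pics/s5.png')[165:365,240:400]; cv2.imwrite('pics/sc5.png',cv2.resize(a[:,:,::-1],None,fx=3,fy=3,interpolation=2))
a=save('scene','pics/sn5.png')[165:315,265:445]; cv2.imwrite('pics/ss5.png',cv2.resize(a[:,:,::-1],None,fx=4,fy=4,interpolation=2))
```

```text
(no output)
```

View pics/w5.png

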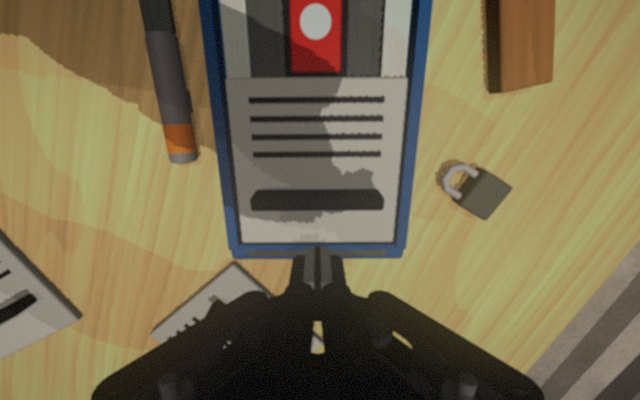

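View pics/sc5.png

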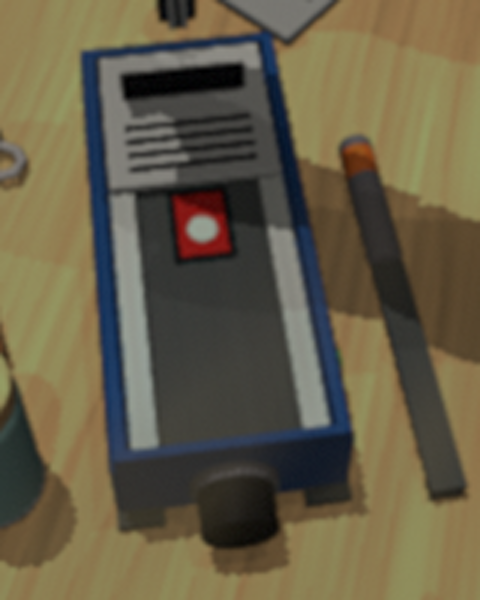

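View pics/ss5.png

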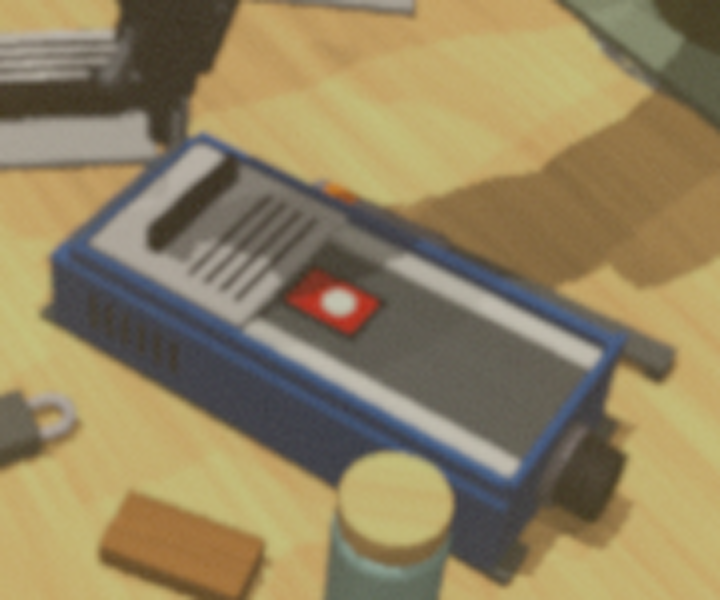

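The tab is flush in both views. The tip seems to hang farther back than intended, so I'll triangulate it.

Run:
```python
from h import *
cs,cd=vision.get_calibration('scene'),vision.get_calibration('side')
s=env.get_state();print(s['eef_pos'],s['orientation'])
for z in(.13,.12,.137,.145,.155):print(z,at(cd,(299,172.5),z),at(cs,(307.5,201),z))
for z in(.11,.1356):print(proj(cd,(.5824,.0171,z)),proj(cs,(.5824,.0171,z)))
for f,(x0,x1,y0,y1) in {'pics/s5.png':(270,340,140,220),'pics/sn5.png':(265,365,150,230)}.items():
    cv2.imwrite(f.replace('5','5z'),cv2.resize(cv2.imread(f)[y0:y1,x0:x1],None,fx=7,fy=7,interpolation=2))
```

```text
[0.58138553 0.02127758 0.13557587] [-9.00127015e+01  2.83777722e-02 -6.85050808e+01]
0.13 [0.58231997 0.01813212 0.13      ] [0.57853307 0.01575615 0.13      ]
0.12 [0.58520531 0.00942295 0.12      ] [0.57278487 0.00617944 0.12      ]
0.137 [0.58030022 0.02422854 0.137     ] [0.58255681 0.02245984 0.137     ]
0.145 [0.57799195 0.03119588 0.145     ] [0.58715537 0.0301212  0.145     ]
0.155 [0.5751066  0.03990505 0.155     ] [0.59290357 0.0396979  0.155     ]
[299.47348116 178.3521318 ] [306.5103751  207.55718066]
[298.98631827 170.37162841] [306.46896687 200.18968733]
```

View pics/s5z.png

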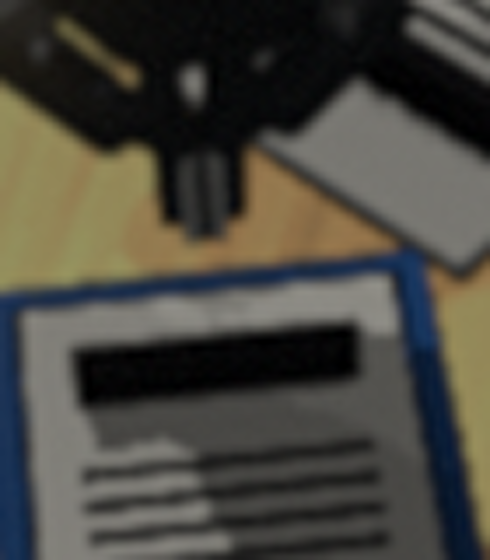

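View pics/sn5z.png

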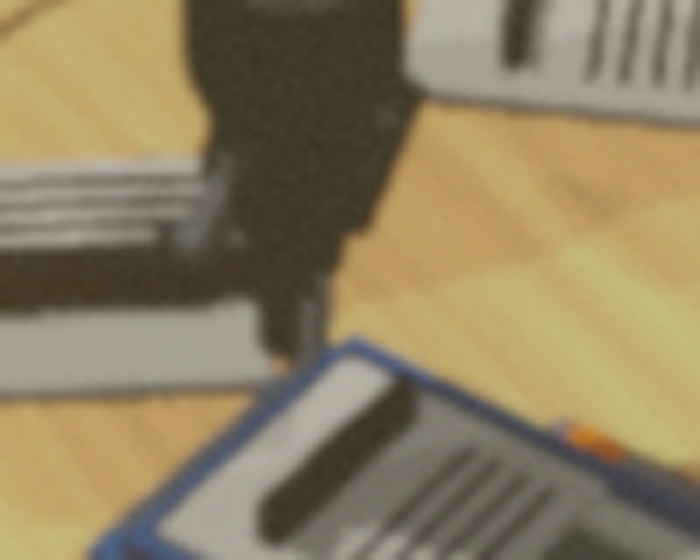

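Both views agree: the tip is at z ≈ 0.136, at the TCP, over the flat strip behind the rib. Descending to 4–5 mm above the plate.

Request:
{"method": "servo_tool", "body": {"dp": [[0,0,-0.012],[0,0,-0.012],[0,0,-0.012],[0,0,-0.006],[0,0,-0.003],[0,0,-0.002],[0,0,0]], "rotation": [[0,0,0],[0,0,0],[0,0,0],[0,0,0],[0,0,0],[0,0,0],[0,0,0]], "grip": [1,1,1,1,1,1,1]}}

```text
t: 8.68
eef_pos: [0.5816, 0.021, 0.0888]
orientation: [-90.0, 0.0, -68.5]
force: [0.1, -0.2, -0.1]
opening: -0.0001
```

Run:
```python
from h import *
b=save('wrist','pics/w6.png')
```

```text
(no output)
```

View pics/w6.png

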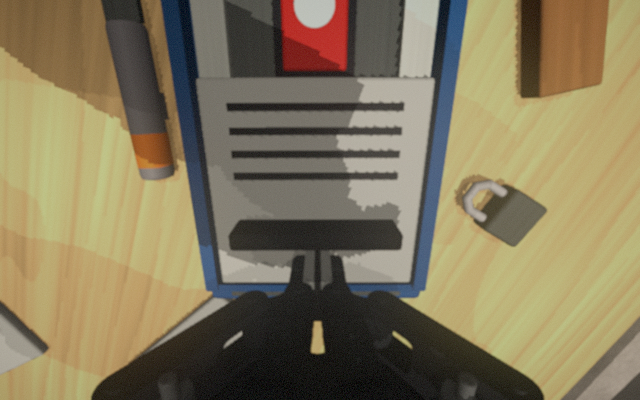

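The tip is behind the rib (rib face at row 248), centred, and touching nothing. Starting the push slowly.

Request:
{"method": "servo_tool", "body": {"dp": [[-0.0011,0.0028,0],[-0.0011,0.0028,0],[-0.0011,0.0028,0],[-0.0011,0.0028,0],[-0.0011,0.0028,0],[-0.0011,0.0028,0]], "rotation": [[0,0,0],[0,0,0],[0,0,0],[0,0,0],[0,0,0],[0,0,0]], "grip": [1,1,1,1,1,1]}}

```text
t: 9.23
eef_pos: [0.575, 0.0378, 0.0888]
orientation: [-90.0, -0.0, -68.5]
force: [1.3, -3.3, 2.3]
opening: -0.0001
```

The push force is about 3.5 N and the cover is sliding. Continuing.

Request:
{"method": "servo_tool", "body": {"dp": [[-0.0018,0.0046,0],[-0.0018,0.0046,0],[-0.0018,0.0046,0],[-0.0018,0.0046,0],[-0.0018,0.0046,0],[-0.0018,0.0046,0],[-0.0018,0.0046,0],[-0.0018,0.0046,0],[-0.0018,0.0046,0],[-0.0018,0.0046,0]], "rotation": [[0,0,0],[0,0,0],[0,0,0],[0,0,0],[0,0,0],[0,0,0],[0,0,0],[0,0,0],[0,0,0],[0,0,0]], "grip": [1,1,1,1,1,1,1,1,1,1]}}

```text
t: 10.07
eef_pos: [0.5568, 0.084, 0.0887]
orientation: [-90.0, 0.0, -68.5]
force: [1.3, -3.6, 2.9]
opening: -0.0002
```

Run:
```python
from h import *
b=save('wrist','pics/w7.png')
```

```text
(no output)
```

View pics/w7.png

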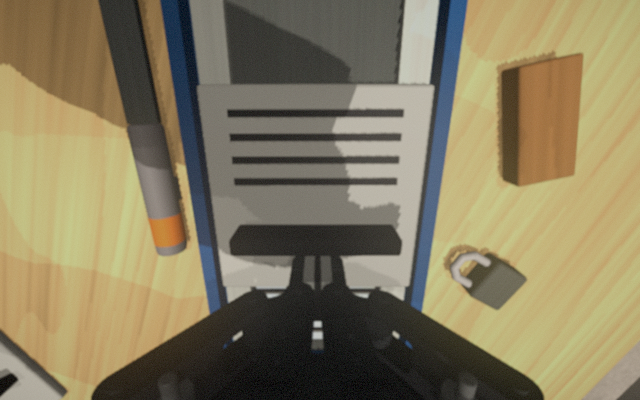

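Request:
{"method": "servo_tool", "body": {"dp": [[-0.0018,0.0046,0],[-0.0018,0.0046,0],[-0.0018,0.0046,0],[-0.0018,0.0046,0],[-0.0018,0.0046,0],[-0.0018,0.0046,0],[-0.0018,0.0046,0],[-0.0018,0.0046,0],[-0.0018,0.0046,0],[-0.0018,0.0046,0],[-0.0018,0.0046,0],[-0.0018,0.0046,0],[-0.0018,0.0046,0],[-0.0018,0.0046,0],[-0.0018,0.0046,0],[-0.0011,0.0028,0],[-0.0007,0.0018,0],[0,0,0]], "rotation": [[0,0,0],[0,0,0],[0,0,0],[0,0,0],[0,0,0],[0,0,0],[0,0,0],[0,0,0],[0,0,0],[0,0,0],[0,0,0],[0,0,0],[0,0,0],[0,0,0],[0,0,0],[0,0,0],[0,0,0],[0,0,0]], "grip": [1,1,1,1,1,1,1,1,1,1,1,1,1,1,1,1,1,1]}}

```text
t: 11.62
eef_pos: [0.528, 0.1577, 0.0887]
orientation: [-90.0, 0.0, -68.5]
force: [-1.0, -0.4, 0.2]
opening: 0.0001
```

Backing off from the rib, then lifting straight up clear.

Request:
{"method": "servo_tool", "body": {"dp": [[0.0011,-0.0028,0],[0.0018,-0.0046,0],[0.0011,-0.0028,0],[0,0,0.015],[0,0,0.03],[0.005,-0.013,0.03],[0.01,-0.026,0.03],[0.01,-0.026,0.01],[0.01,-0.026,0],[0,0,0],[0,0,0]], "rotation": [[0,0,0],[0,0,0],[0,0,0],[0,0,0],[0,0,0],[0,0,0],[0,0,0],[0,0,0],[0,0,0],[0,0,0],[0,0,0]], "grip": [1,1,1,1,1,1,1,1,1,1,1]}}

```text
t: 12.53
eef_pos: [0.5674, 0.0541, 0.2036]
orientation: [-90.0, -0.0, -68.7]
force: [-0.4, 0.6, -0.6]
opening: 0.0002
```

Run:
```python
from h import *
save('wrist','pics/w8.png');save('side','pics/s8.png');save('scene','pics/sn8.png')
a=cv2.imread('pics/s8.png')[165:365,220:400]; cv2.imwrite('pics/sc8.png',cv2.resize(a,None,fx=3,fy=3,interpolation=2))
```

```text
(no output)
```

View pics/sc8.png

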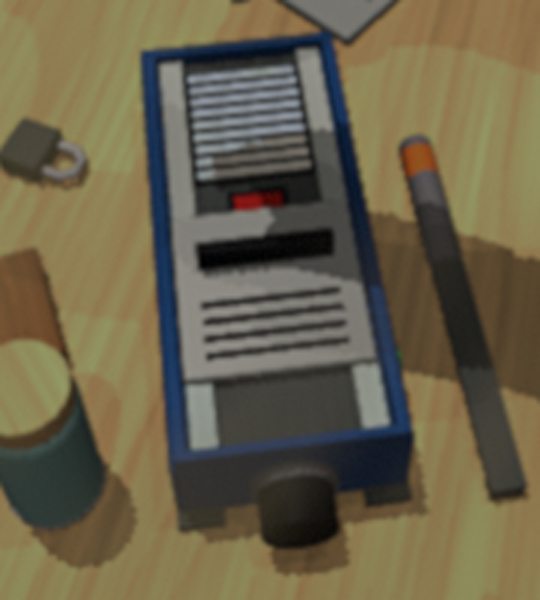

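View pics/sn8.png

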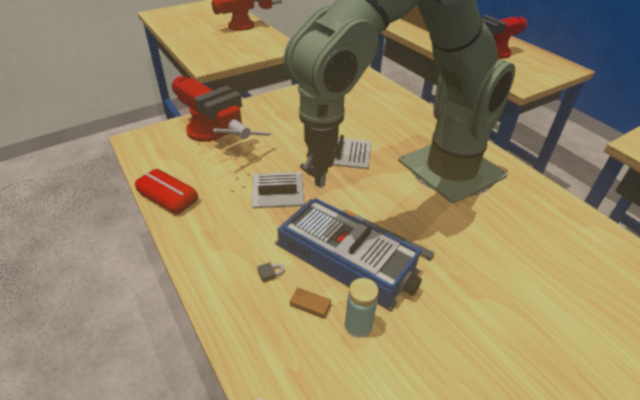

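View pics/w8.png

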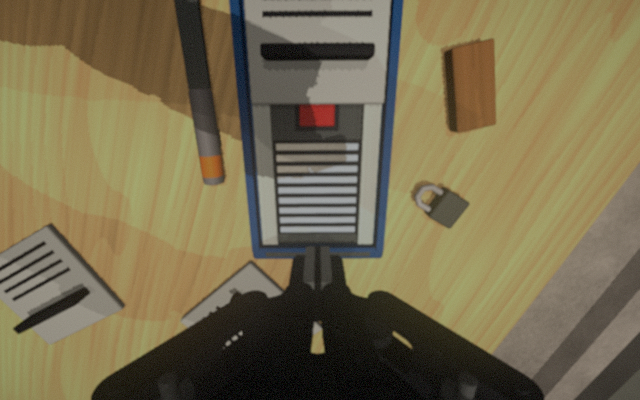

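The window is fully uncovered. The cover's rear edge (side crop row 215) is well past the pleats, which end at row 178. The cover lies flat between the cheeks, and the loose objects haven't moved.

```bash
python3 -c "
from bench import env
s=env.get_state();print(s['t'],s['force']);env.job_done()"
```

```text
12.6833 [0.17341246 0.85957288 0.09946388]
the job is handed in; nothing more can be done
```

The filter window is completely uncovered and the cover is lying flat on the runners; I handed the job in at about 12.7 s.

- **Tab:** I pressed it with the shut fingertips until it hit its hard stop. It took about 6 N over roughly 10 mm, then 31 N at the stop, and afterwards both room cameras showed it pushed in.
- **Cover:** I then pushed it by the rib with about 4 N along the runners and over the pressed tab. Its centre ended near x = +44 to +55 mm in the box's frame (an estimate), past the +27 mm needed.
- **Last checks:** The final pictures show all the pleats clear and the flask, offcut, padlock and file where they were. The arm was well clear, touching nothing.
- **Disagreement:** Contact came about 25 mm lower than the stated nose length of 25 mm implies. The fingertips in fact sat about level with the TCP. I found this from the force readings and pictures, and set the push height by it.

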